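# Point out the missing balance tube in the centrifuge

### The arm

A 6-joint arm with a two-finger parallel gripper is mounted at the origin on a cart in front of the work surface, level with it; the furniture and walls round the work are solid. World frame = base frame: x ahead of the robot, y to its left, z up, the work surface at z = 0. Lengths are in m, angles in rad, forces in N, time in s.
With the tool pointing down it reaches from about 0.3 to 0.85 m from the base axis. Payload 4.2 kg.
Tool frame: the origin (TCP) lies on the centre line of the jaws, within the pads' length; the fingertips stand 8 mm ahead of it and the grasp point (between the pads) lies 11 mm behind it; z points along the fingers, y is the line along which they close (so a half turn about z gives the same grasp; the last joint's range is limited). The gripper opens to 91 mm and grips with 3 to 60 N. Pads are 32 mm wide; open, the fingers measure 118 mm over their backs; the gripper's body (76 mm by 178 mm) begins 60 mm behind the grasp point.
Start: joints at [-1.2, 0.32, 1.565, -0, 1.257, -0.02], TCP at [0.219, -0.532, 0.222] pointing down, gripper open.
Joint ranges: [-3.11, 3.11], [-0.84, 2.01], [0.21, 2.61], [-1.34, 4.49], [0.05, 2.63], [-2.56, 2.56]. Speed limits (rad/s): [2.57, 2.57, 3.14, 3.14, 3.14, 3.14].

### API

Orientations are given as a unit quaternion [x, y, z, w].
In Python, from plant import bot gives the robot as it stands.
- The arm moves only by the shell command python3 -m jog 'ROWS' [OPENING]. ROWS is text: rows parted by semicolons, each of 6 numbers parted by spaces: the shift along the world's x, y, z each as a share of 150 mm, from -1 to 1, then the turn, a rotation vector about the world's x, y, z each as a share of pi rad, from -1 to 1. In form: tx ty tz ax ay az; .... A call has exactly 8 rows; each row shifts and turns the commanded pose from where the row before left it; what a row does not reach is not made up. A row lasts 1/8 s, in which the tool goes at most 62.5 mm and 10.7 degrees, less where a joint would pass 70% of its speed; a pose out of reach is approached as far as the arm can. A call with a number of a shift or a turn outside -1 to 1 is refused whole. A call with a gripper value outside its range is refused whole. OPENING is the opening, from -1 (shut) to 1 (fully open), set as the call begins (- or left out, the last holds). The fingers move at their own pace and stop on an object; the grip force is fixed at half the most. Time passes only in rows, so rows that do not move let the fingers close, or fill a call up. It gives the time, the measured TCP pose, the force, the opening and the grip force at its end, in the units of the state.
- bot.state(): the state, without advancing time (a new reading comes with each control period).
- bot.read_camera(name): name is "scene" or "top"; returns a dict with "img" (480x640x3 uint8, red, green, blue), "range_z" (480x640 float32, m along the optical axis (not along the pixel's ray), 0 where there is no reading), "fx", "fy", "cx", "cy" (pixels), "distortion" ([k1, k2, p1, p2, k3] as OpenCV has them; the pictures are not rectified), "rvec" (rotation vector, rad) and "tvec" (3), from world to camera coordinates, as OpenCV has them. Camera axes: x right, y down, z forward; pixel columns grow to the right and rows downward; lengths in m; the calibration is good to about 2 mm. A picture is of the moment at which its call begins.
- bot.close_job(): hands the job in; it is judged then, once.
The state is a dict: "clock": time; "joints": joint angles; "dq": joint speeds; "effort": joint torques, N m; "eef_pos": TCP position; "ee_rot": TCP orientation; "ft_force": force on the tool from outside, world axes, zero at the start; "torque": the same for the moment, N m; "width": opening from 0.0 (shut) to 1.0 (fully open); "finger_force": force on a finger pad.
Only numpy, scipy, OpenCV 4.12 (cv2) and the standard library are available. Lean on these libraries where they do the work, as an engineer would, in place of code of your own. Each camera call takes 0.05 s, during which the arm holds its last target. There are 200 camera calls.

### The job

The bench centrifuge was left half open and its rotor is out of balance: two of its three tubes face each other across the rotor, the third faces an empty bucket. Push the half-open lid fully back to its stop, then point down with closed fingers at the empty bucket opposite the tube without a partner, so that a colleague sees where the balance tube belongs: fingertips centred over its mouth and two or three centimetres above it, touching nothing. Keep pointing there for at least two seconds and let the program finish while still pointing; do not touch the rotor or its tubes, and leave everything else on the bench where it is.

Things in the scene. Friction and masses are not known exactly. Their poses are not given: they have to be found in the camera images.
- centrifuge: small bench centrifuge, white housing that stands fixed on the worktop, 226 mm deep (x, with the sloping control panel at the front), 200 mm wide (y), 116 mm high to its rim, with an open round bowl 150 mm wide and 92 mm deep. Origin: centre of the underside, under the rotor's axis; its x axis points to the back, where the lid's hinge is (to within about 20 degrees the robot's x), z up. It extends 122 mm to the front and 104 mm to the back of the origin.
- lid (a joint): the lid's hinge angle, rad: 0 shut, 2.0 fully back against its stop (leaning about 25 degrees beyond upright). It begins half open. The lid is a flat grey frame with a clear window, 186 mm long from hinge to free edge, 194 mm wide, 14 mm thick. The hinge is stiff: the lid stays where it is left; it takes about 2 to 4 N at the free edge to swing it.
- lid_edge (a point): the middle of the lid's free edge, on the 70 mm wide, 8 mm thick finger lip (moves with the lid; 186 mm from the hinge line)
- lid_hinge (a point): the middle of the lid's hinge line, which runs along the centrifuge's y axis, 90 mm behind the rotor's axis and 124 mm above the worktop; fixed to the housing
- bucket_0 (a point): centre of the mouth of one rotor bucket (steel tube holder, 23 mm outside, 15 mm inside, 49 mm deep, mouth 80 mm above the worktop). Six buckets, numbered anticlockwise seen from above, stand every 60 degrees on a circle of 50 mm radius about the rotor's axis; three are empty. The rotor turns freely if it is pushed; its axis is upright.
- bucket_1 (a point): centre of the mouth of bucket 1, as bucket_0
- bucket_2 (a point): centre of the mouth of bucket 2, as bucket_0
- bucket_3 (a point): centre of the mouth of bucket 3, as bucket_0
- bucket_4 (a point): centre of the mouth of bucket 4, as bucket_0
- bucket_5 (a point): centre of the mouth of bucket 5, as bucket_0
- tube_01_center (a point): centre (half-way up) of a capped sample tube, 76 mm tall, 15 mm wide at the cap, standing loose in one of the rotor's buckets; its cap reaches about 107 mm above the worktop, 27 mm above the bucket's mouth
- tube_02_center (a point): centre (half-way up) of a capped sample tube, 76 mm tall, 15 mm wide at the cap, standing loose in one of the rotor's buckets; its cap reaches about 107 mm above the worktop, 27 mm above the bucket's mouth
- tube_05_center (a point): centre (half-way up) of a capped sample tube, 76 mm tall, 15 mm wide at the cap, standing loose in one of the rotor's buckets; its cap reaches about 107 mm above the worktop, 27 mm above the bucket's mouth
- rotor (a joint): turn of the rotor about its upright axis since the start, rad, anticlockwise from above positive (0 at the start wherever the buckets stand)
- timer: white kitchen-type timer lying on the worktop, 64 x 66 x 19 mm; a bystander, loose; origin at the centre of its underside
- strip_vial: squat vial with a wide screw cap, 37 mm across, 66 mm tall; a bystander, loose; origin at the centre of its underside
- bottle_e: small reagent bottle, 34 mm across, 62 mm tall, left of the centrifuge's back; a bystander, loose; origin at the centre of its underside
- bottle_a: medium reagent bottle, 42 mm across, 88 mm tall; a bystander, loose; origin at the centre of its underside
- bottle_c: small reagent bottle, 34 mm across, 62 mm tall, right of the centrifuge; a bystander, loose; origin at the centre of its underside
- tip_box: open box of pipette tips, 84 x 120 x 70 mm; a bystander, loose; origin at the centre of its underside
- pen_1: marker pen lying on the worktop, 135 mm long, 16 mm thick; a bystander, loose; origin at the centre of its underside

How it is judged:
By the outcome, as a careful person would: the job done as asked, in the order asked, and still so for the second after the job is handed in, with the robot touching nothing.
It also fails if it takes over 48 s, if anything falls off the work surface, if the arm or the gripper's body presses on something with over 40 N, if the wrist force passes 120 N, or if a joint passes its speed limit or range.

## Working session

There is one attempt and no reset: what is moved stays moved. The work goes in short steps, Python scripts to look and compute and a shell command to move; the robot and the scene stay as the last step left them, time stands still between calls to the robot, and variables do not carry over. Pictures are saved under pics/ and viewed, at most 10 in all, crops included, and the job is handed in when it is done.

```bash
mkdir -p pics; cat > h.py <<'E'
import numpy as np, cv2
from plant import bot
def cam(n,save=None):
    c=bot.read_camera(n)
    c['K']=np.array([[c['fx'],0,c['cx']],[0,c['fy'],c['cy']],[0,0,1]]);c['D']=np.array(c['distortion'])
    c['R']=cv2.Rodrigues(np.array(c['rvec']))[0];c['t']=np.array(c['tvec']).ravel()
    if save: cv2.imwrite(save,c['img'][:,:,::-1])
    return c
def rays(c,uv):
    p=cv2.undistortPoints(np.array(uv,float).reshape(-1,1,2),c['K'],c['D']).reshape(-1,2)
    d=np.c_[p,np.ones(len(p))]@c['R']; return -c['R'].T@c['t'],d
def plane(c,uv,z):
    o,d=rays(c,uv); return o+d*((z-o[2])/d[:,2])[:,None]
def pts(c,uv):
    uv=np.array(uv); o,d=rays(c,uv); r=c['range_z'][uv[:,1].astype(int),uv[:,0].astype(int)]
    return o+d*r[:,None]
def proj(c,P): return cv2.projectPoints(np.array(P,float),np.array(c['rvec'],float),c['t'],c['K'],c['D'])[0].reshape(-1,2)
E
python3 -c "
from h import *
for n in ('top','scene'):
    c=cam(n,f'pics/{n}0.png');print(n,-c['R'].T@c['t'],c['fx'])
    np.savez(n+'0.npz',**c)
print(bot.state())"
```

```text
top [ 0.45393782 -0.03938938  1.27919575] 446.12714170558945
scene [-0.12864998 -0.60101532  0.75228468] 444.74646672245876
{'clock': 0.1, 'joints': array([-1.19999601e+00,  3.20243288e-01,  1.56552233e+00, -1.63154905e-05,
        1.25742525e+00, -1.99797106e-02]), 'dq': array([ 0.00195918,  0.00056181, -0.00184758, -0.00077726, -0.00015492,
       -0.00011106]), 'effort': array([-5.80706546e-04, -4.13332880e+01, -2.32509112e+01,  7.28117418e-02,
        4.21568099e-02, -3.97767246e-05]), 'eef_pos': array([ 0.21887329, -0.53124641,  0.22120903]), 'ee_rot': array([ 9.80971221e-01,  1.94151551e-01, -1.47093126e-04, -7.85489893e-04]), 'ft_force': array([-0.4684863 ,  0.00910057, -0.53042974]), 'torque': array([ 0.00457545,  0.02383499, -0.01092476]), 'finger_force': 0.0, 'width': 0.9976454392133962}
```

View pics/top0.png

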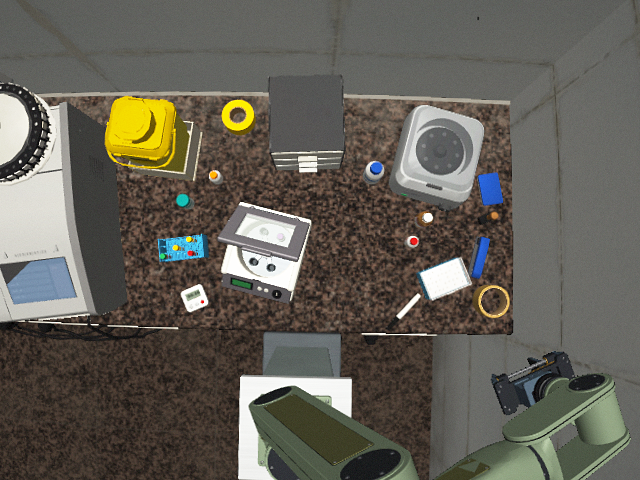

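View pics/scene0.png

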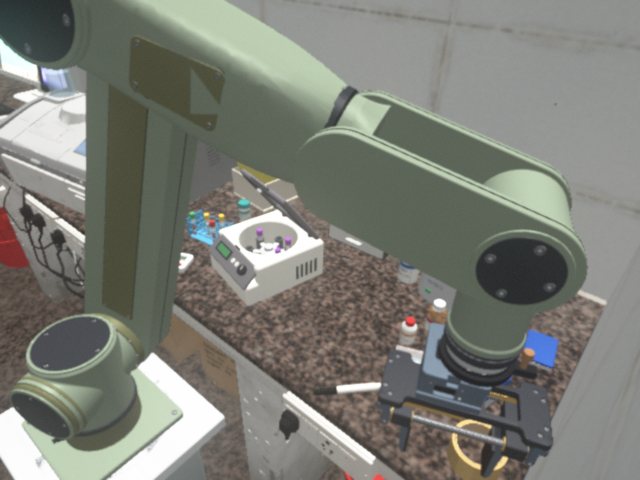

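The top view shows the centrifuge near (265,252), the lid tilted over its back half with its free edge at about (262,247), and two dark bucket mouths at (252,262) and (270,267). In the scene view the rotor is near (268,243), with purple tube caps and the lid seen edge-on at about (280,200). I'll enlarge both.

```bash
python3 -c "
from h import *
t=dict(np.load('top0.npz'));s=dict(np.load('scene0.npz'))
a=cv2.resize(t['img'][195:310,205:325],None,fx=4,fy=4,interpolation=cv2.INTER_CUBIC)
b=cv2.resize(s['img'][160:310,200:330],None,fx=3,fy=3,interpolation=cv2.INTER_CUBIC)
H=max(a.shape[0],b.shape[0]);o=np.zeros((H,a.shape[1]+b.shape[1],3),np.uint8)
o[:a.shape[0],:a.shape[1]]=a;o[:b.shape[0],a.shape[1]:]=b
print(o.shape)
o=o[:,:,::-1];o=cv2.resize(o,None,fx=.9,fy=.9);cv2.imwrite('pics/z0.png',o)
for n,c in(('t',t),('s',s)):
    h=cv2.cvtColor(c['img'],cv2.COLOR_RGB2HSV);m=cv2.inRange(h,(125,60,40),(160,255,255))
    k,l,st,ce=cv2.connectedComponentsWithStats(m)
    for i in range(1,k):
        if st[i,4]>5: print(n,st[i],ce[i],plane(c,[ce[i]],.1)[0])
# lid/housing points from depth
uv=np.array([(u,v) for v in range(195,310,3) for u in range(205,325,3)])
P=pts(t,uv);np.save('P.npy',P)
for zl in (.116,):
    q=P[abs(P[:,2]-zl)<.008];print(len(q),q.min(0),q.max(0))
q=P[P[:,2]>.135];print(len(q),q.min(0),q.max(0))
"
```

```text
(460, 870, 3)
s [257 228   5   8  35] [259.05714286 231.42857143] [0.52668066 0.13426831 0.1       ]
s [285 237   6   8  36] [287.61111111 240.36111111] [0.54690296 0.05031113 0.1       ]
s [275 247   6   6  25] [277.48 249.32] [0.50160674 0.04222504 0.1       ]
161 [ 0.39830833 -0.03032316  0.10810534] [0.62534422 0.19419819 0.12242598]
366 [ 0.45393782 -0.03938938  0.13556286] [0.61330243 0.17525251 1.27919575]
```

View pics/z0.png

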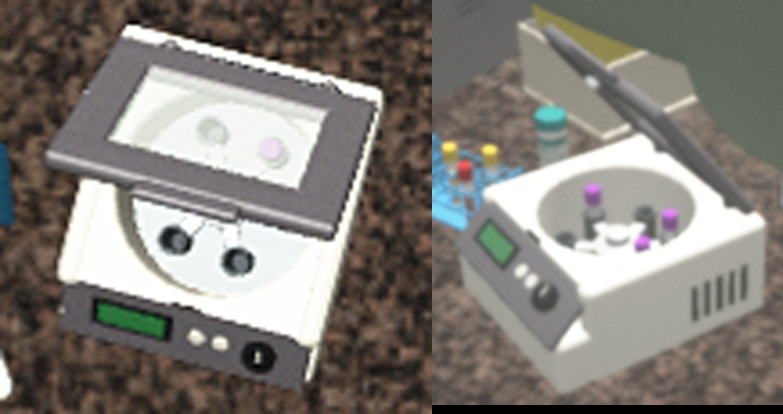

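```bash
cat > fit.py <<'E'
from h import *
from scipy.optimize import least_squares
t=dict(np.load('top0.npz'));s=dict(np.load('scene0.npz'))
E=plane(t,[(253.9,261.7),(270.8,267.5)],.08)[:,:2]
print('empties',E)
C=plane(s,[(259.06,231.43),(277.48,249.32),(287.6,240.4)],.099)[:,:2]
print('caps',C, 'top tubeB',plane(t,[(280.6,236.7)],.106), 'bucket',plane(t,[(264.2,231.1)],.08))
# model: bucket k at angle a+60k ; caps A,C opposite, B next to C
def pos(p,k): return p[:2]+.05*np.array([np.cos(p[2]+k*np.pi/3),np.sin(p[2]+k*np.pi/3)])
P=[C[0],C[1],C[2]]+list(E)
aA=np.arctan2(*(C[0]-C[1])[::-1])
c0=(C[0]+C[1])/2
ks=[round((np.arctan2(*(q-c0)[::-1])-aA)/(np.pi/3))%6 for q in P];print(ks)
f=lambda p:np.concatenate([pos(p,k)-q for k,q in zip(ks,P)])
r=least_squares(f,[*c0,aA]);print(r.x,'res mm',(r.fun*1000).round(1))
for k in range(6):print(k,pos(r.x,k))
Q=np.load('P.npy')
q=Q[(Q[:,2]>.14)&(Q[:,2]<.4)];print(len(q))
# plane fit RANSAC-ish
for _ in range(6):
    m=q.mean(0);n=np.linalg.svd(q-m)[2][2];n*=np.sign(n[2]);d=(q-m)@n;q=q[abs(d)<max(.004,1.5*d.std())]
print(len(q),d.std(),'n',n,'tilt',np.arccos(n[2]),'yaw',np.arctan2(n[1],n[0]),'m',m,q.max(0))
print('lip edge mid depth',pts(t,[(256,249),(262,251),(269,254)]))
x=r.x
E
python3 fit.py
```

```text
empties [[0.47385477 0.11826452]
 [0.45940984 0.07225981]]
caps [[0.52768565 0.13538508]
 [0.50257297 0.04321117]
 [0.54779228 0.0512109 ]] top tubeB [[0.54101731 0.04633289 0.106     ]] bucket [[0.55708534 0.09302215 0.08      ]]
[0, 3, 4, 1, 2]
[0.51186883 0.08684657 1.32893764] res mm [-3.8  0.  -2.7 -4.9  0.1  1.   2.   3.2  4.4  0.7]
0 [0.52384422 0.1353913 ]
1 [0.47581556 0.12148992]
2 [0.46384018 0.07294519]
3 [0.49989345 0.03830185]
4 [0.54792211 0.05220322]
5 [0.55989749 0.10074795]
352
332 0.0016386131852945557 n [ 0.78793884 -0.18507053  0.58728296] tilt 0.9430985195004771 yaw -0.23069758015064154 m [0.54183481 0.0766251  0.21194203] [0.61276041 0.17525251 0.28164532]
lip edge mid depth [[0.49955956 0.08935176 0.27054189]
 [0.4952992  0.07542787 0.27183483]
 [0.48887051 0.05929085 0.27253385]]
```

Caps A and C face each other. B at (.548,.052) has no partner, so the target is the empty bucket near (.475,.120). The lid is at about 0.94 rad and the centrifuge's yaw is about -0.23. I'll move in front of the lid's lip with the fingers closed.

```bash
python3 -m jog '.08 .26 .04 0 0 -.0125; .08 .26 .04 0 0 -.0125; .08 .26 .04 0 0 -.0125; .08 .26 .04 0 0 -.0125; .08 .26 .04 0 0 -.0125; .08 .26 .04 0 0 -.0125; .08 .26 .04 0 0 -.0125; .08 .26 .04 0 0 -.0125' -1 && python3 -m jog '.08 .26 0 0 0 -.0125; .08 .26 0 0 0 -.0125; .08 .26 0 0 0 -.0125; .08 .26 0 0 0 -.0125; .08 .26 0 0 0 -.0125; .08 .26 0 0 0 -.0125; .08 .26 0 0 0 -.0125; .08 .26 0 0 0 -.0125'
```

```text
clock: 1.1
eef_pos: [0.315, -0.2182, 0.2699]
ee_rot: [0.999, 0.037, -0.0, -0.0]
ft_force: [-0.3, -0.3, -0.7]
width: 0.153
finger_force: 0.0
clock: 2.1
eef_pos: [0.411, 0.0937, 0.2697]
ee_rot: [0.993, -0.119, -0.0, 0.0]
ft_force: [1.0, -0.4, 0.3]
width: 0.006
finger_force: 0.0
```

```bash
python3 -m jog '.06 0 0 0 0 0; .06 0 0 0 0 0; .06 0 0 0 0 0; .06 0 0 0 0 0; .06 0 0 0 0 0; .06 0 0 0 0 0; .06 0 0 0 0 0; .06 0 0 0 0 0' && python3 -m jog '.05 -.012 0 0 0 0; .05 -.012 0 0 0 0; .05 -.012 0 0 0 0; .05 -.012 0 0 0 0; .05 -.012 0 0 0 0; .05 -.012 0 0 0 0; .05 -.012 0 0 0 0; .05 -.012 0 0 0 0'; python3 -c "
from h import *
cam('top','pics/t1.png');c=cam('scene','pics/s1.png')"
```

```text
clock: 3.1
eef_pos: [0.4816, 0.0923, 0.2701]
ee_rot: [0.993, -0.118, -0.002, 0.0]
ft_force: [-6.2, -0.2, 4.4]
width: 0.005
finger_force: 2.9
clock: 4.1
eef_pos: [0.5437, 0.0777, 0.2699]
ee_rot: [0.993, -0.119, 0.0, 0.0]
ft_force: [-3.1, 0.0, 2.6]
width: 0.004
finger_force: 1.3
```

View pics/s1.png

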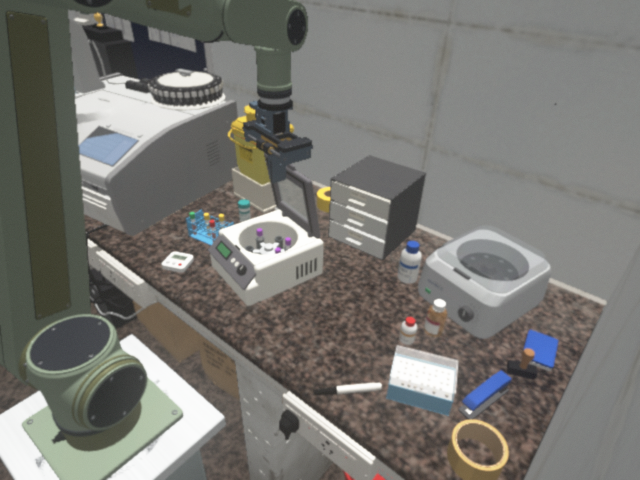

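The lid is moving: the gripper at (280,140) bears on it at (295,205). Continuing.

```bash
python3 -m jog '.05 -.012 0 0 0 0; .05 -.012 0 0 0 0; .05 -.012 0 0 0 0; .05 -.012 0 0 0 0; .05 -.012 0 0 0 0; .05 -.012 0 0 0 0; .05 -.012 0 0 0 0; .05 -.012 0 0 0 0' && python3 -m jog '.03 -.007 0 0 0 0; .03 -.007 0 0 0 0; .02 -.005 0 0 0 0; .02 -.005 0 0 0 0; .02 -.005 0 0 0 0; .02 -.005 0 0 0 0; .02 -.005 0 0 0 0; .02 -.005 0 0 0 0'; python3 -c "
from h import *
np.savez('s2.npz',**cam('scene','pics/s2.png'));np.savez('t2.npz',**cam('top','pics/t2.png'))"
```

```text
clock: 5.2
eef_pos: [0.6031, 0.0634, 0.2692]
ee_rot: [0.993, -0.118, -0.001, 0.0]
ft_force: [-3.0, 1.1, -1.1]
width: 0.008
finger_force: 1.1
clock: 6.2
eef_pos: [0.6303, 0.0569, 0.27]
ee_rot: [0.993, -0.118, 0.0, 0.0]
ft_force: [-1.8, 0.6, -0.6]
width: 0.004
finger_force: 0.9
```

```bash
python3 -m jog '.013 -.003 0 0 0 0; .013 -.003 0 0 0 0; .013 -.003 0 0 0 0; .013 -.003 0 0 0 0; .013 -.003 0 0 0 0; .01 -.002 0 0 0 0; .01 -.002 0 0 0 0; 0 0 0 0 0 0'
```

```text
clock: 7.3
eef_pos: [0.6367, 0.0554, 0.2697]
ee_rot: [0.993, -0.118, -0.008, -0.0]
ft_force: [-16.7, 3.5, 4.4]
width: 0.009
finger_force: 8.8
```

Contact with the stop: 17 N, and the tool no longer advances. Retreating to look.

```bash
python3 -m jog '-.1 .024 0 0 0 0; -.25 .06 0 0 0 0; -.25 .06 0 0 0 0; -.25 .06 0 0 0 0; -.25 .06 0 0 0 0; -.25 .06 0 0 0 0; -.25 .06 0 0 0 0; -.25 .06 0 0 0 0'; python3 -c "
from h import *
t=cam('top');np.savez('t3.npz',**t);s=cam('scene');np.savez('s3.npz',**s)
a=cv2.resize(t['img'][195:310,205:325],None,fx=4,fy=4,interpolation=cv2.INTER_CUBIC)
b=cv2.resize(s['img'][160:310,200:330],None,fx=3,fy=3,interpolation=cv2.INTER_CUBIC)
o=np.zeros((460,870,3),np.uint8);o[:,:480]=a;o[:450,480:]=b
cv2.imwrite('pics/z3.png',cv2.resize(o[:,:,::-1],None,fx=.9,fy=.9))"
```

```text
clock: 8.3
eef_pos: [0.3653, 0.121, 0.2706]
ee_rot: [0.993, -0.119, 0.002, -0.0]
ft_force: [-0.5, 0.9, 1.3]
width: 0.005
finger_force: 0.0
```

View pics/z3.png

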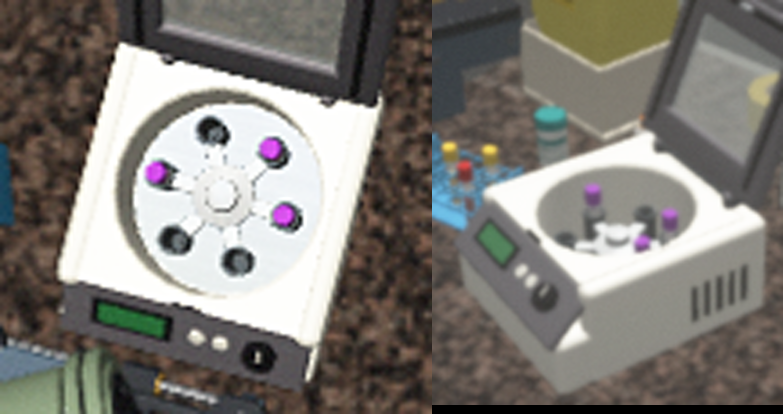

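The lid is back and the rotor has not turned. In this crop the caps sit at (157,173) and (285,216), facing each other, with the odd one at (272,150). The odd one faces the empty mouth at (176,240), as predicted. Next is the precise fit.

```bash
cat > fit2.py <<'E'
from h import *
from scipy.optimize import least_squares
t=dict(np.load('t3.npz'))
h=cv2.cvtColor(t['img'],cv2.COLOR_RGB2HSV);m=cv2.inRange(h,(130,80,60),(165,255,255))
k,l,st,ce=cv2.connectedComponentsWithStats(m)
caps=[ce[i] for i in range(1,k) if st[i,4]>8 and 205<ce[i][0]<325 and 195<ce[i][1]<310];print(np.array(caps))
emp=[]
g=cv2.cvtColor(t['img'],cv2.COLOR_RGB2GRAY).astype(float)
for u,v in [(253.9,261.7),(270.8,267.5),(263.6,231.4)]:
    y,x=np.mgrid[int(v)-4:int(v)+6,int(u)-4:int(u)+6];w=np.clip(130-g[y,x],0,None);emp.append(((x*w).sum()/w.sum(),(y*w).sum()/w.sum()))
print(emp)
C=plane(t,caps,.105)[:,:2];E=plane(t,emp,.079)[:,:2];P=[*C,*E]
c0=np.mean(P,0);a0=1.33
ks=[round((np.arctan2(*(q-c0)[::-1])-a0)/(np.pi/3))%6 for q in P];print(ks)
pos=lambda p,k:p[:2]+.05*np.array([np.cos(p[2]+k*np.pi/3),np.sin(p[2]+k*np.pi/3)])
r=least_squares(lambda p:np.concatenate([pos(p,k)-q for k,q in zip(ks,P)]),[*c0,a0])
print(r.x,(r.fun*1000).round(1));print('target',pos(r.x,1))
s=dict(np.load('s3.npz'));u=np.array([(a,b) for b in range(150,235,2) for a in range(255,330,2)])
for n,c,uv in(('s',s,u),('t',t,np.array([(a,b) for b in range(180,220,2) for a in range(235,320,2)]))):
    q=pts(c,uv);q=q[(q[:,2]>.15)&(q[:,2]<.31)&(abs(q[:,0]-.64)<.07)&(q[:,1]<.17)&(q[:,1]>-.06)]
    for _ in range(8):
        mm=q.mean(0);n_=np.linalg.svd(q-mm)[2][2];d=(q-mm)@n_;q=q[abs(d)<max(.003,1.5*d.std())]
    n_*=np.sign(n_[0]);print(n,len(q),d.std(),n_,'theta',np.arctan2(np.hypot(n_[0],n_[1]),n_[2]),mm)
print(bot.state()['eef_pos'])
E
python3 fit2.py
```

```text
[[279.8125     235.90625   ]
 [248.06451613 242.58064516]
 [283.4516129  254.41935484]]
[(np.float64(252.9973063973064), np.float64(261.13602693602695)), (np.float64(270.2960122699387), np.float64(266.83052147239266)), (np.float64(263.64151515151514), np.float64(230.76818181818183))]
[4, 0, 3, 1, 2, 5]
[0.50928212 0.08458465 1.26979748] [ 0.1 -0.7  0.6  0.3 -0.  -0.7  0.   0.4 -0.7 -0.2  0.   0.9]
target [0.47533949 0.12129839]
s 368 0.0016549009705839415 [ 0.90586679 -0.19916653 -0.37381554] theta 1.9539157354319963 [0.64019694 0.06192684 0.22276973]
t 347 0.0016177079020950902 [ 0.89748832 -0.23877794 -0.37080968] theta 1.9506770261958541 [0.63262623 0.0393552  0.2197394 ]
[0.36330573 0.1209918  0.270747  ]
```

```bash
cat > lid.py <<'E'
from h import *
def lid(c,n,rng):
    g=cv2.cvtColor(c['img'],cv2.COLOR_RGB2HSV)
    uv=np.array([(a,b) for b in range(rng[2],rng[3]) for a in range(rng[0],rng[1])])
    q=pts(c,uv);v=g[uv[:,1],uv[:,0]]
    H=np.array([.5967,.0641,.124]);e=np.array([.973,-.2293]);r=q[:,:2]-H[:2];X=r@e;Y=r@[.2293,.973];Z=q[:,2]-.124
    R=np.hypot(X,Z)
    for nm,k in(('all',v[:,2]>=0),('frame',(v[:,2]<100)&(abs(Y)>.068))):
        k=k&(abs(Y)<.094)&(R>.04)&(R<.175)&(Z>.02)&(abs(X)<.12)
        x,y,z=X[k],Y[k],Z[k]
        for _ in range(8):
            A=np.c_[z,y,np.ones(len(z))];p=np.linalg.lstsq(A,x,rcond=None)[0];d=x-A@p;m=abs(d)<max(.003,2*d.std());x,y,z=x[m],y[m],z[m]
        print(n,nm,len(x),'theta',np.pi/2+np.arctan(p[0]),'skew',p[1],'offset',p[2],'std',d.std())
if __name__=='__main__':
    lid(dict(np.load('s3.npz')),'scene',(250,335,140,235));lid(dict(np.load('t3.npz')),'top',(230,325,150,222))
    lid(dict(np.load('t0.npz' if 0 else 'top0.npz')),'top0',(205,325,190,262))
E
python3 lid.py
```

```text
scene all 2191 theta 1.9410881492506769 skew 0.004816373276680936 offset 0.0037377724039771593 std 0.0027732152710263137
scene frame 546 theta 2.0026550916401233 skew 0.0017748869796238576 offset -0.00800937224957805 std 0.0014803302614724428
top all 2043 theta 1.9412168230058897 skew 0.004899118244001407 offset 0.0037574753447861386 std 0.002513164626750191
top frame 628 theta 2.002930001879526 skew 0.003206918172150547 offset -0.008167138749456205 std 0.0013037365697350573
top0 all 2141 theta 0.9625099963092517 skew -0.0003037652081112332 offset 0.0047491069439439875 std 0.0014820405481544758
top0 frame 36 theta 0.8701640122952496 skew -0.013949664827979477 offset 0.014237564653062423 std 0.0018367479695507079
```

The frame pixels give the lid at 2.00 rad in both views, so it is at its stop. Moving over the bucket.

```bash
python3 -m jog '.1 0 0 0 0 0; .1 0 0 0 0 0; .1 0 0 0 0 0; .1 0 0 0 0 0; .1 0 0 0 0 0; .1 0 0 0 0 0; .1 0 0 0 0 0; .04 0 0 0 0 0' -1 && python3 -m jog '0 0 -.15 0 0 0; 0 0 -.15 0 0 0; 0 0 -.15 0 0 0; 0 0 -.15 0 0 0; 0 0 -.1 0 0 0; 0 0 -.1 0 0 0; 0 0 0 0 0 0; 0 0 0 0 0 0'; python3 -c "
from h import *
s=bot.state();print(s['eef_pos'],s['ee_rot'])"
```

```text
clock: 9.4
eef_pos: [0.4772, 0.1207, 0.2698]
ee_rot: [0.993, -0.119, -0.0, 0.0]
ft_force: [-0.5, 0.0, -0.3]
width: 0.007
finger_force: 0.0
clock: 10.4
eef_pos: [0.4768, 0.1208, 0.1505]
ee_rot: [0.993, -0.118, 0.001, -0.0]
ft_force: [-0.6, 0.1, 0.0]
width: 0.003
finger_force: 0.0
[0.47680838 0.12079937 0.15053078] [ 9.92957161e-01 -1.18472428e-01  5.79495603e-04 -1.57010730e-04]
```

```bash
python3 -m jog '-.01 .003 0 0 0 .052; 0 0 0 0 0 .052; 0 0 0 0 0 .052; 0 0 0 0 0 .052; 0 0 0 0 0 .052; 0 0 0 0 0 .052; 0 0 0 0 0 0; 0 0 0 0 0 0'; python3 -c "
from h import *
print(bot.state()['eef_pos'],bot.state()['joints'])
t=cam('top');s=cam('scene')
a=cv2.resize(t['img'][195:310,205:325],None,fx=3.6,fy=3.6);b=cv2.resize(s['img'][160:310,200:330],None,fx=2.7,fy=2.7)
o=np.zeros((414,783,3),np.uint8);o[:,:432]=a;o[:405,432:]=b;cv2.imwrite('pics/z4.png',o[:,:,::-1])"
```

```text
clock: 11.4
eef_pos: [0.4751, 0.1212, 0.1504]
ee_rot: [0.932, 0.362, 0.0, 0.0]
ft_force: [0.2, 0.9, 0.3]
width: 0.006
finger_force: 0.0
[0.47505474 0.12120879 0.15041849] [ 2.26401747e-01  2.47665675e-01  1.86299515e+00 -7.53377399e-05
  1.02994130e+00  1.05687968e+00]
```

View pics/z4.png

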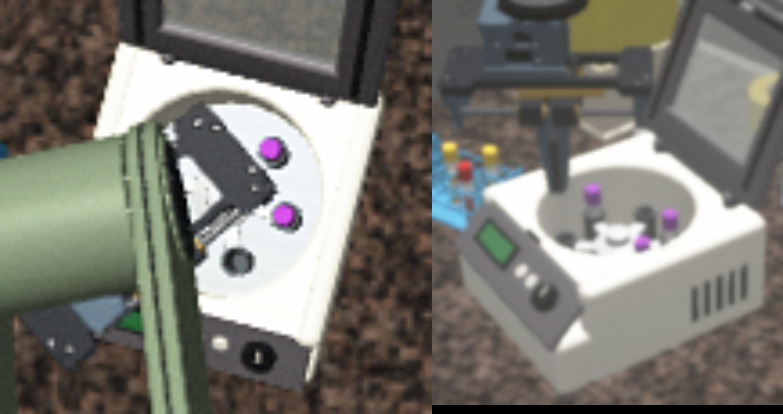

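The closed fingers hang over the front-left bucket, with the tip at about (557,190) in the scene half of the picture, clear of the caps and the rim. Descending and holding.

```bash
python3 -m jog '0 0 -.05 0 0 0; 0 0 -.05 0 0 0; 0 0 -.05 0 0 0; 0 0 -.05 0 0 0; 0 0 -.05 0 0 0; 0 0 0 0 0 0; 0 0 0 0 0 0; 0 0 0 0 0 0' && python3 -m jog '0 0 0 0 0 0; 0 0 0 0 0 0; 0 0 0 0 0 0; 0 0 0 0 0 0; 0 0 0 0 0 0; 0 0 0 0 0 0; 0 0 0 0 0 0; 0 0 0 0 0 0'; python3 -c "
from h import *
t=cam('top');s=cam('scene');print(bot.state()['eef_pos'])
b=cv2.resize(s['img'][160:310,200:330],None,fx=4,fy=4,interpolation=cv2.INTER_CUBIC)
cv2.imwrite('pics/z5.png',b[:,:,::-1])
P=[.4753,.1213,.080];print(proj(s,[P,[.4753,.1213,.105]])-[200,160])
h=cv2.cvtColor(t['img'],cv2.COLOR_RGB2HSV);m=cv2.inRange(h,(130,80,60),(165,255,255));k,l,st,ce=cv2.connectedComponentsWithStats(m);print([c for c,q in zip(ce[1:],st[1:]) if q[4]>8])"
```

```text
clock: 12.5
eef_pos: [0.4751, 0.1212, 0.1128]
ee_rot: [0.932, 0.363, 0.0, 0.0]
ft_force: [-1.0, 0.4, 0.4]
width: 0.008
finger_force: 0.0
clock: 13.5
eef_pos: [0.4748, 0.1211, 0.1125]
ee_rot: [0.932, 0.363, 0.0, 0.0]
ft_force: [-0.3, 0.3, 0.0]
width: 0.002
finger_force: 0.0
[0.47475984 0.12112465 0.11245858]
[[48.44305653 88.01391099]
 [47.7726516  80.02290461]]
[array([279.8125 , 235.90625]), array([283.4516129 , 254.41935484])]
```

View pics/z5.png

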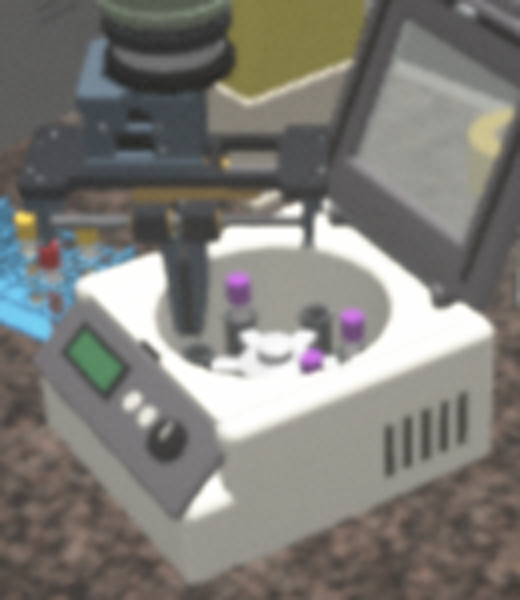

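The fingertip at (190,325) is directly above the empty mouth at (196,355). The rotor has not moved and nothing touches. I'll hold a further 2 s and hand in.

```bash
python3 -m jog '0 0 0 0 0 0; 0 0 0 0 0 0; 0 0 0 0 0 0; 0 0 0 0 0 0; 0 0 0 0 0 0; 0 0 0 0 0 0; 0 0 0 0 0 0; 0 0 0 0 0 0' && python3 -m jog '0 0 0 0 0 0; 0 0 0 0 0 0; 0 0 0 0 0 0; 0 0 0 0 0 0; 0 0 0 0 0 0; 0 0 0 0 0 0; 0 0 0 0 0 0; 0 0 0 0 0 0' && python3 -c "
from plant import bot
print(bot.close_job())"
```

```text
clock: 14.6
eef_pos: [0.4748, 0.1211, 0.1125]
ee_rot: [0.932, 0.363, 0.0, 0.0]
ft_force: [-0.1, 0.1, -0.4]
width: 0.006
finger_force: 0.0
clock: 15.6
eef_pos: [0.4748, 0.1211, 0.1125]
ee_rot: [0.932, 0.363, -0.0, 0.0]
ft_force: [0.1, 0.2, -0.7]
width: 0.007
finger_force: 0.0
the job is handed in; nothing more can be done
None
```

The job is handed in: the lid is fully back at its stop (measured 2.00 rad), and the closed fingers held still for about 3 s, centred about 25 mm above the empty bucket opposite the unpaired tube, touching nothing; the clock read 15.6 s.

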